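# Walk the cooling block round to the stop rail

## Robot

A 6-joint arm with a two-finger parallel gripper is mounted at the origin on the work surface. World frame = base frame: x ahead of the robot, y to its left, z up, the work surface at z = 0. Lengths are in m, angles in rad, forces in N, time in s.
With the tool pointing down it reaches from about 0.275 to 0.85 m from the base axis. Payload 19 kg.
Tool frame: the origin (TCP) lies where the fingers leave the gripper's body, on its centre line; the fingertips stand 73 mm ahead of it and the grasp point (between the pads) lies 54 mm ahead of it; z points along the fingers, y is the line along which they close (so a half turn about z gives the same grasp; the last joint's range is limited). The gripper opens to 85 mm and grips with 20 to 120 N. Pads are 22 mm wide; open, the fingers measure 114 mm over their backs; the gripper's body (76 mm by 85 mm) begins 54 mm behind the grasp point. The pads swing forward as they close: fully open they stand 13 mm farther back than shut.
Start: joints at [-1.465, 0.15, 1.437, -0, 1.554, -0.134], TCP at [0.137, -0.559, 0.304] pointing down, gripper open.
Joint ranges: [-2.8, 2.8], [-0.68, 2.1], [0.12, 2.68], [-1.39, 4.53], [0.16, 2.79], [-2.81, 2.81]. Speed limits (rad/s): [1.89, 1.89, 2.22, 3.01, 3.01, 3.01].

## Interface

Orientations are given as a unit quaternion [w, x, y, z].
In Python, from station import * gives the robot as it stands. Calls block until the motion is done:
- move_pose(position, orientation): joint-space move of the TCP to a pose.
- move_straight(position, feed=0.15, rotation=None, force_limit=None): straight line of the TCP; rotation=None keeps the orientation; feed is the mean speed in m/s. With force_limit (N) it stops when the force on the tool has changed by that much, and returns True; else False.
- goto_joints(angles): joint-space move.
- move_gripper(opening, grip_force=None): opening from 0.0 (shut) to 1.0 (fully open); grip_force is the grip in N (None keeps the last); returns when the fingers have stopped.
- sleep(seconds).
- ik(position, orientation): joint angles nearest the present ones, or None.
- observe(): the state.
- grab_frame(name): name is "scene" or "top" or "wrist"; returns a dict with "img" (420x560x3 uint8, red, green, blue), "K" (3x3 intrinsics, pixels), "xyz" and "rotation" of the camera in the world. Camera axes: x right, y down, z forward; pixel columns grow to the right and rows downward; lengths in m; the calibration is good to about 2 mm. A picture is of the moment at which its call begins. There is no depth.
A pose or a line that the arm cannot do raises PlanningError and nothing moves.
- close_job(): hands the job in; it is judged then, once.
The state is a dict: "t": time; "joints": joint angles; "joint_vel": joint speeds; "effort": joint torques, N m; "ee_pos": TCP position; "ee_rot": TCP orientation; "force": force on the tool from outside, world axes, zero at the start; "ft_torque": the same for the moment, N m; "finger_gap": opening from 0.0 (shut) to 1.0 (fully open); "grasp_force": force on a finger pad.
Only numpy, scipy, OpenCV 4.12 (cv2) and the standard library are available. Lean on these libraries where they do the work, as an engineer would, in place of code of your own. Each camera call takes 0.05 s, during which the arm holds its last target. There are 200 camera calls.

## Task

The heavy aluminium cooling block stands turned the wrong way in front of the steel stop rail that holds it square for pipetting. Walk it round with fingertip pushes on its corners - do not grip it, tip it or lift it - until the long side next to its row of large wells faces the rail, and push that side home flush against the rail, not overhanging either end. Leave the tubes standing in their wells and do not disturb the other things on the bench.

Things in the scene. Friction and masses are not known exactly. Their poses are not given: they have to be found in the camera images.
- rail: stop rail: fixed stainless angle, 360 mm long (y), 35 mm deep (x), upright leaf 5 mm thick, 30 mm high. Origin on the leaf's front face, at bench height, halfway along; x points out of the back of the rail, so the block stands on its -x side; y along it, z up. Place and heading vary.
- block: cooling block, aluminium, 100 (x) by 140 (y) mm, 1.1 to 1.6 kg, on four 3 mm feet at x +-27, y +-40 mm; flat upright sides 3 to 43 mm above the bench; smooth, 4 to 8 N slide it. Origin on the bench below its centre, z up. Five large wells (17 mm) along its +x long side, which must end against the rail; small wells (11 mm) on the -x half. Starts 145-175 mm (centre) before the rail, turned 80-180 degrees away
- back_left (a point): point on the block's upright edge at the +y end of its large-well long side (block frame x +50, y +70, z 20 mm); moves with the block
- back_right (a point): point on the block's upright edge at the -y end of its large-well long side (block frame x +50, y -70, z 20 mm); moves with the block
- tube_a: capped 2 ml tube, 13 mm across the cap, 47 mm high, 10 g, standing loose in a small well of the block (block frame x -6, y -36 mm); origin at its underside, 11 mm above the bench; its cap's top stands 58 mm above the bench
- tube_b: capped 2 ml tube, 13 mm across the cap, 47 mm high, 10 g, standing loose in a small well of the block (block frame x -6, y 18 mm); origin at its underside, 11 mm above the bench; its cap's top stands 58 mm above the bench
- tube_c: capped 2 ml tube, 13 mm across the cap, 47 mm high, 10 g, standing loose in a small well of the block (block frame x -30, y 36 mm); origin at its underside, 11 mm above the bench; its cap's top stands 58 mm above the bench
- tube_rack: white tube rack 50 x 130 mm with five capped tubes fixed in it, 90 mm high in all; bystander beside the rail; origin at the centre of its underside
- reagent_bottle: amber reagent bottle, 64 mm across, 130 mm high; bystander; origin at the centre of its underside
- timer: yellow timer lying flat, 62 x 68 x 18 mm; bystander; origin at the centre of its underside
- tape_roll: roll of paper tape lying flat, 80 mm across, 19 mm high; bystander; origin at the centre of its underside
There are look-alikes about, which are no part of the job. Leave any red, turquoise or yellow look-alike of the block alone.

How it is judged:
By the outcome, as a careful person would: the job done as asked, in the order asked, and still so for the second after the job is handed in, with the robot touching nothing.
It also fails if it takes over 67 s, if anything falls off the work surface, if the arm or the gripper's body presses on something with over 40 N, if the wrist force passes 120 N, or if a joint passes its speed limit or range.

## Working session

There is one attempt and no reset: what is moved stays moved. The work goes in short steps, each a Python script; the robot and the scene stay as the last script left them, time stands still between calls to the robot, and variables do not carry over. Pictures are saved under pics/ and viewed, at most 10 in all, crops included, and the job is handed in when it is done.

```bash
ls; mkdir -p pics; python3 - <<'E'
from station import *
import cv2
s=observe();print(s['t'],s['ee_pos'],s['ee_rot'])
for n in("top","scene"):
    f=grab_frame(n);cv2.imwrite(f'pics/{n}0.png',f['img'][:,:,::-1]);print(n,f['K'],f['xyz'],f['rotation'])
    import pickle;pickle.dump(f,open(f'{n}0.pkl','wb'))
E
```

```text
pics
0.0 [ 0.136524   -0.55838492  0.3032874 ] [-6.09146472e-04  9.92823083e-01  1.19590778e-01  1.06110819e-05]
top [[502.48049369   0.         286.31255657]
 [  0.         502.48049369 212.38800593]
 [  0.           0.           1.        ]] [ 0.45316936 -0.00762167  1.45517776] [-0.0168541   0.71497181 -0.69873201  0.01745902]
scene [[458.92384789   0.         279.02565185]
 [  0.         458.92384789 207.50097575]
 [  0.           0.           1.        ]] [0.93848593 0.46445216 0.96944675] [-0.10903413  0.34420035  0.89139593 -0.27395434]
```

View pics/top0.png

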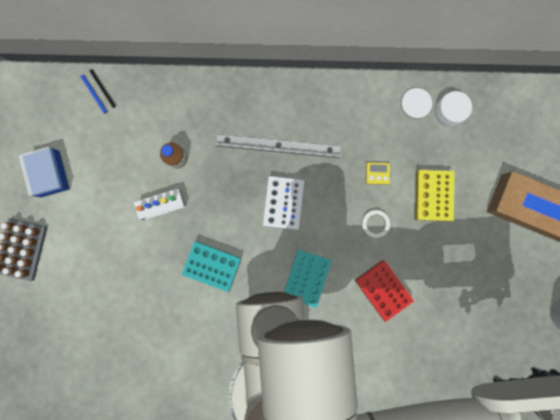

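View pics/scene0.png

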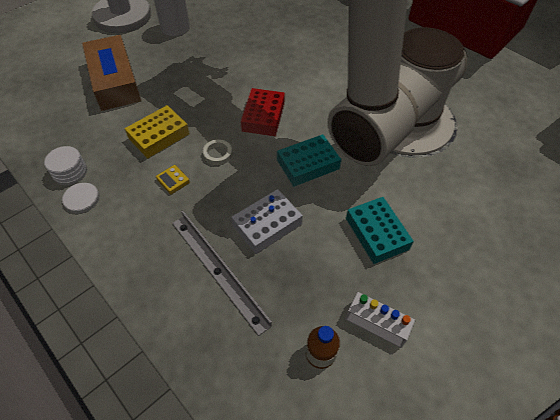

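The top view (image up = +x, left = +y) shows the block at about (283,203), with its large wells on the left, so it must turn about 90° clockwise. The rail runs from (217,141) to (340,152). I'll use the three blue caps as fiducials for the block and measure the details in an enlarged crop.

```bash
cat > h.py <<'E'
import numpy as np, cv2, pickle, itertools
from scipy.spatial.transform import Rotation as R
CAPS=np.array([[-6,-36],[-6,18],[-30,36]])*1e-3
def Rc(f): q=np.array(f['rotation']); return R.from_quat(q[[1,2,3,0]]).as_matrix()
def toplane(f,uv,z):
    uv=np.atleast_2d(uv).astype(float); d=np.c_[uv,np.ones(len(uv))]@np.linalg.inv(f['K']).T@Rc(f).T
    s=(z-f['xyz'][2])/d[:,2]; return (np.array(f['xyz'])+s[:,None]*d)[:,:2]
def proj(f,X):
    c=(np.atleast_2d(X)-f['xyz'])@Rc(f)@np.array(f['K']).T; return c[:,:2]/c[:,2:]
def blobs(f):
    h=cv2.cvtColor(f['img'],cv2.COLOR_RGB2HSV)
    m=cv2.inRange(h,(105,110,60),(128,255,255))
    n,_,st,c=cv2.connectedComponentsWithStats(m)
    return [(c[i],st[i,4]) for i in range(1,n) if 4<=st[i,4]<150]
def rigid(A,B):
    a,b=A-A.mean(0),B-B.mean(0); th=np.arctan2((a[:,0]*b[:,1]-a[:,1]*b[:,0]).sum(),(a*b).sum())
    M=np.array([[np.cos(th),-np.sin(th)],[np.sin(th),np.cos(th)]]); t=B.mean(0)-M@A.mean(0)
    return t,th,np.abs(B-(A@M.T+t)).max()
def pose(f,z=.055):
    "block x,y,heading(rad), residual from the blue caps"
    b=blobs(f)
    if len(b)<3: return None
    P=toplane(f,[c for c,_ in b],z); P=P[(abs(P[:,0]-.52)<.22)&(abs(P[:,1])<.22)]
    best=min((( *rigid(CAPS,P[list(i)]),) for i in itertools.permutations(range(len(P)),3)),key=lambda r:r[2],default=None)
    return best
E
python3 - <<'E'
from h import *
for n in('top','scene'):
    f=pickle.load(open(n+'0.pkl','rb'))
    print(n,[(c.round(1).tolist(),int(a)) for c,a in blobs(f)])
    for z in(.05,.055,.058): print(z,pose(f,z))
t=pickle.load(open('top0.pkl','rb'));s=pickle.load(open('scene0.pkl','rb'))
A=cv2.resize(t['img'][120:260,205:365],None,fx=4,fy=4,interpolation=cv2.INTER_CUBIC)
cv2.imwrite('pics/c1.png',A[:,:,::-1])
B=cv2.resize(s['img'][170:340,165:320],None,fx=3.5,fy=3.5,interpolation=cv2.INTER_CUBIC)
cv2.imwrite('pics/c2.png',B[:,:,::-1])
E
```

```text
top [([166.9, 150.0], 96), ([286.9, 189.7], 9), ([154.7, 202.5], 22), ([146.8, 205.1], 21), ([284.7, 209.0], 7), ([292.4, 216.2], 5)]
0.05 (array([0.54967601, 0.00110154]), np.float64(1.4786134762236116), np.float64(0.0003789349329734737))
0.055 (array([0.54935846, 0.00111813]), np.float64(1.4786134762236116), np.float64(0.0003376890263278032))
0.058 (array([0.54916792, 0.00112809]), np.float64(1.4786134762236116), np.float64(0.00031294148234040087))
scene [([271.0, 197.0], 17), ([271.1, 207.3], 18), ([252.9, 218.4], 20), ([384.7, 307.9], 45), ([395.5, 313.1], 44)]
0.05 (array([ 0.54439454, -0.00487611]), np.float64(1.4850710994945473), np.float64(0.0003693756873722788))
0.055 (array([ 0.54657665, -0.00225082]), np.float64(1.485071099494548), np.float64(0.00031843504466090144))
0.058 (array([ 0.54788592, -0.00067564]), np.float64(1.485071099494547), np.float64(0.00034459112914919654))
```

View pics/c1.png

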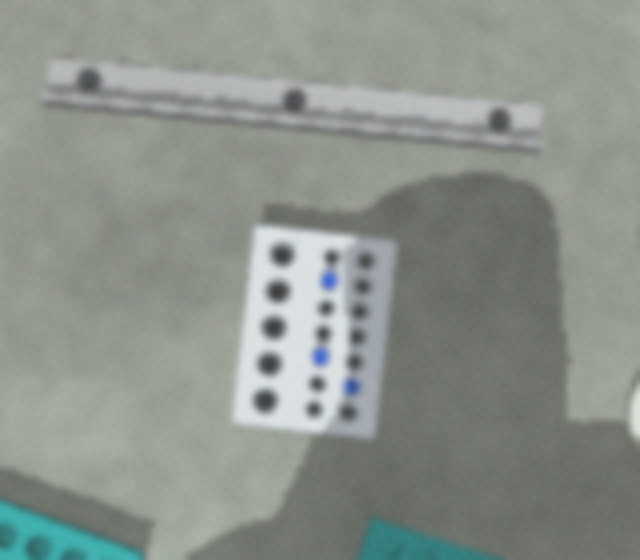

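View pics/c2.png

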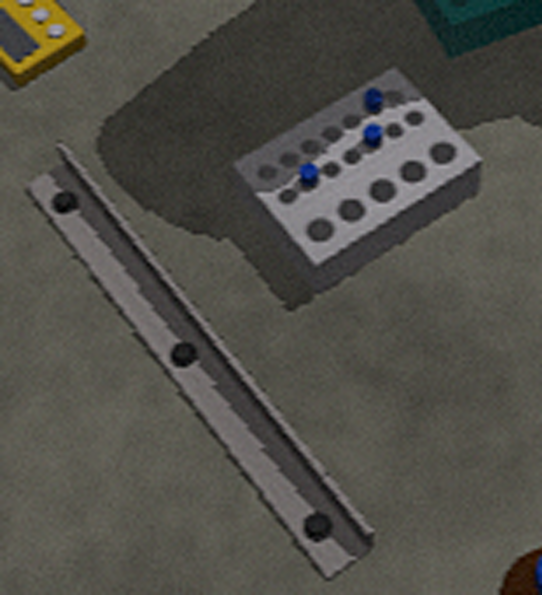

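In the top crop the block's top corners are at about (256,226), (398,240), (374,438) and (234,422). The rail's front foot line runs (44,104)→(540,151). In the scene crop the top front edge of the leaf runs (66,147)→(374,533). I'll triangulate and check these.

```bash
python3 - <<'E'
from h import *
t=pickle.load(open('top0.pkl','rb'));s=pickle.load(open('scene0.pkl','rb'))
T=lambda p:np.array(p)/4+[205,120]
S=lambda p:np.array(p)/3.5+[165,170]
a=toplane(t,T([[44,104],[540,151]]),0);b=toplane(s,S([[66,147],[374,533]]),.03);c=toplane(t,T([[44,97],[540,145]]),.03)
for n,q in(('top z0',a),('top z30',c),('scene',b)):
    q=q[q[:,1].argsort()];d=q[1]-q[0];print(n,q.round(4).tolist(),np.linalg.norm(d).round(4),q.mean(0).round(4),'heading',np.degrees(np.arctan2(-d[0],d[1])).round(2))
print('block top corners top',toplane(t,T([[256,226],[398,240],[374,438],[234,422]]),.043).round(4).tolist())
print('scene',toplane(s,S([[395,68],[482,162],[318,265],[236,162]]),.043).round(4).tolist())
from station import *
tip=[]
for y in(.0,.1,-.1):
  for x in(.42,.5): 
    for yaw in(0,90): 
      q=(R.from_euler('z',yaw,degrees=True)*R.from_quat([1,0,0,0])).as_quat();print(x,y,yaw,ik([x,y,.09],q[[3,0,1,2]]))
E
```

```text
top z0 [[0.6869, -0.1609], [0.713, 0.2015]] 0.3633 [0.6999 0.0203] heading -4.12
top z30 [[0.6864, -0.1576], [0.7127, 0.1973]] 0.3559 [0.6995 0.0198] heading -4.24
scene [[0.6855, -0.1525], [0.7123, 0.2016]] 0.3552 [0.6989 0.0246] heading -4.31
block top corners top [[0.6221, 0.0432], [0.6145, -0.0573], [0.4744, -0.0434], [0.4834, 0.0552]]
scene [[0.4742, -0.0417], [0.4839, 0.0582], [0.6207, 0.044], [0.6096, -0.0554]]
0.42 0.0 0 [-1.83891812e-01  1.32074675e-02  2.05010321e+00 -4.44089210e-16
  1.07828198e+00  1.38690451e+00]
0.42 0.0 90 [-1.83891812e-01  1.32074675e-02  2.05010321e+00 -4.44089210e-16
  1.07828198e+00 -1.83891812e-01]
0.5 0.0 0 [-1.54210484e-01  1.73182460e-01  1.87276287e+00 -4.44089210e-16
  1.09564732e+00  1.41658584e+00]
0.5 0.0 90 [-1.54210484e-01  1.73182460e-01  1.87276287e+00 -4.44089210e-16
  1.09564732e+00 -1.54210484e-01]
0.42 0.1 0 [ 5.49068693e-02  3.77394484e-02  2.02483719e+00 -4.44089210e-16
  1.07901601e+00  1.62570320e+00]
0.42 0.1 90 [ 5.49068693e-02  3.77394484e-02  2.02483719e+00 -4.44089210e-16
  1.07901601e+00  5.49068693e-02]
0.5 0.1 0 [ 4.62030029e-02  1.92048605e-01  1.84992646e+00 -4.44089210e-16
  1.09961759e+00  1.61699933e+00]
0.5 0.1 90 [ 4.62030029e-02  1.92048605e-01  1.84992646e+00 -4.44089210e-16
  1.09961759e+00  4.62030029e-02]
0.42 -0.1 0 [-4.12579492e-01  3.77394484e-02  2.02483719e+00 -4.44089210e-16
  1.07901601e+00  1.15821683e+00]
0.42 -0.1 90 [-4.12579492e-01  3.77394484e-02  2.02483719e+00 -4.44089210e-16
  1.07901601e+00 -4.12579492e-01]
0.5 -0.1 0 [-3.48588117e-01  1.92048605e-01  1.84992646e+00 -4.44089210e-16
  1.09961759e+00  1.22220821e+00]
0.5 -0.1 90 [-3.48588117e-01  1.92048605e-01  1.84992646e+00 -4.44089210e-16
  1.09961759e+00 -3.48588117e-01]
```

```bash
cat >> h.py <<'E'
from station import *
RAIL=np.array([.6995,.021]); RH=np.radians(-4.2); Z=.086; C2=.048**2
def quat(yaw): return (R.from_euler('z',yaw)*R.from_quat([1,0,0,0])).as_quat()[[3,0,1,2]]
def W(p,q): c,s=np.cos(p[2]),np.sin(p[2]); return np.array([p[0]+c*q[0]-s*q[1],p[1]+s*q[0]+c*q[1]])
def B(p,w): d=np.array(w)-p[:2]; c,s=np.cos(p[2]),np.sin(p[2]); return np.array([c*d[0]+s*d[1],-s*d[0]+c*d[1]])
def look(tag=None):
    r=[]
    for n in('top','scene'):
        f=grab_frame(n); q=pose(f,.056)
        if tag: cv2.imwrite(f'pics/{tag}_{n}.png',f['img'][:,:,::-1])
        if q is not None and q[2]<.004: r.append([*q[0],q[1]]); print(n,np.round(q[0],4),np.degrees(q[1]).round(1),'res mm',round(q[2]*1e3,1))
        else: print(n,'none',q)
    return np.mean(r,0) if r else None
def turn(p,ly,dth):
    "predicted pose after a frictionless push on the -x face at block y=ly turning it by dth (clockwise <0)"
    p=np.array(p,float); k=np.sign(dth)*.005
    for _ in range(int(abs(dth)/.005)):
        v=-k*C2/ly; p=p+[v*np.cos(p[2]),v*np.sin(p[2]),k]
    return p
def go(xy,yaw,z=Z,feed=.06,lim=30):
    hit=move_straight([*xy,z],feed=feed,rotation=quat(yaw),force_limit=lim)
    s=observe(); print(f"t={s['t']:.1f} hit={hit} F={np.round(s['force'],1)} at {np.round(s['ee_pos'],3)}"); return hit
E
python3 - <<'E'
from h import *
p=look(); off=.0685; ly=.058
move_gripper(0.)
a=W(p,[-.05-.05,ly]); yaw=p[2]+np.pi/4
move_pose([*a,.17],quat(yaw)); go(a,yaw,feed=.15)
g=turn(p,ly,np.radians(-20)); go(W(g,[-off,ly]),g[2]+np.pi/4)
print('pred',g,np.degrees(g[2])); look('s1'); 
E
```

```text
top [0.5493 0.0011] 84.7 res mm 0.3
scene [ 0.5471 -0.0019] 84.9 res mm 0.2
t=3.8 hit=False F=[0.3 0.1 0.1] at [ 0.482 -0.095  0.087]
t=5.1 hit=False F=[-0.7 -1.1 -0. ] at [ 0.47  -0.025  0.086]
pred [0.55172931 0.01276629 1.13541167] 65.0542969361985
top none None
scene [0.5528 0.0098] 69.9 res mm 0.2
```

The first push matches the model, so I'll continue with closed-loop segments.

```bash
python3 - <<'E'
from h import *
off=.0685; ly=.058
for i in range(6):
    p=look()
    if p is None: break
    print('tool in block',B(p,observe()['ee_pos'][:2]).round(3))
    rem=RH-p[2]
    if rem>-np.radians(4): break
    g=turn(p,ly,max(rem-.03,-np.radians(24))); go(W(g,[-off+.002,ly]),g[2]+np.pi/4)
look('s2')
E
```

```text
top none None
scene [0.553  0.0099] 70.3 res mm 0.4
tool in block [-0.061  0.066]
t=6.2 hit=False F=[ 0.1  0.1 -0.8] at [0.474 0.015 0.086]
top none None
scene [0.5635 0.023 ] 51.5 res mm 0.3
tool in block [-0.062  0.066]
t=7.1 hit=False F=[ 0.  -1.   0.3] at [0.49  0.054 0.086]
top none None
scene [0.5785 0.0319] 33.6 res mm 0.2
tool in block [-0.061  0.067]
t=8.0 hit=False F=[-0.1  0.5 -0.2] at [0.518 0.084 0.086]
top none None
scene [0.5957 0.0357] 15.3 res mm 0.3
tool in block [-0.062  0.067]
t=8.9 hit=False F=[-0.1 -0.7  0.1] at [0.55  0.101 0.086]
top none None
scene [0.6116 0.0336] -1.9 res mm 0.1
tool in block [-0.064  0.066]
top none None
scene [0.6115 0.0338] -1.6 res mm 0.3
```

```bash
python3 - <<'E'
from h import *
p=look(); n=np.array([np.cos(RH),np.sin(RH)])
gap=(RAIL-p[:2])@n-.05; print('gap',gap)
q=observe()['ee_pos'][:2]; b=B(p,q)
yaw=RH
go(W(p,[-.11,b[1]]),p[2]+np.pi/4,feed=.15)
a=W(p,[-.09,-.003]); go(a,yaw,feed=.15)
print('back'); p=look()
go(a+n*(.09-.062+gap-.010),yaw,feed=.06)
p=look('s3'); print('tool in block',B(p,observe()['ee_pos'][:2]).round(3))
e=observe()['ee_pos'][:2]; go(e+n*.03,yaw,feed=.02,lim=22)
look()
E
```

```text
top none None
scene [0.6116 0.034 ] -1.8 res mm 0.4
gap 0.038647144698572555
t=9.7 hit=False F=[ 0.2 -0.4  0.6] at [0.504 0.103 0.086]
t=10.6 hit=False F=[0.5 0.7 0.2] at [0.522 0.034 0.086]
back
top none None
scene [0.6117 0.0342] -1.3 res mm 0.2
t=11.8 hit=False F=[-0.4  0.1  0.1] at [0.579 0.03  0.086]
top none None
scene [0.6385 0.0322] -0.3 res mm 0.9
tool in block [-0.06  -0.003]
t=12.6 hit=True F=[ 0.1  0.8 -0.3] at [0.584 0.03  0.085]
top none None
scene [0.6442 0.0327] -1.2 res mm 0.3
```

The right end of the block touched first, with about 3° left. I'll press on the left end, then the right, then the centre.

```bash
python3 - <<'E'
from h import *
n=np.array([np.cos(RH),np.sin(RH)]); yaw=RH
p=look()
for ly in(.05,-.05,.0):
    e=observe()['ee_pos'][:2]; go(e-n*.025,yaw,feed=.12)
    a=p[:2]-n*.092+np.array([-n[1],n[0]])*ly; go(a,yaw,feed=.15)
    go(a+n*.020,yaw,feed=.08,lim=20)
    e=observe()['ee_pos'][:2]
    for k in range(3):
        if go(observe()['ee_pos'][:2]+n*.02,yaw,feed=.02,lim=30): 
            break
    p=look()
e=observe()['ee_pos'][:2]; go(e-n*.06,yaw,feed=.12); go(e-n*.10,yaw,z=.2,feed=.15)
move_pose([.35,-.35,.3],quat(yaw)); 
p=look('s4'); print('gap mm',((RAIL-p[:2])@n-.05)*1e3, np.degrees(p[2]-RH))
f=grab_frame('top');g=grab_frame('scene');pickle.dump((f,g),open('f4.pkl','wb'))
A=cv2.resize(f['img'][115:255,205:365],None,fx=3.5,fy=3.5,interpolation=cv2.INTER_CUBIC)
S=cv2.resize(g['img'][180:340,165:310],(444,490),interpolation=cv2.INTER_CUBIC)
cv2.imwrite('pics/c4.png',cv2.resize(np.hstack([A,S]),None,fx=.79,fy=.79)[:,:,::-1]);print(observe()['t'])
E
```

```text
top none None
scene [0.6439 0.0325] -1.2 res mm 0.5
t=13.1 hit=False F=[-0.7 -0.3  0.4] at [0.559 0.031 0.086]
t=13.7 hit=False F=[-0.3 -0.6 -0.1] at [0.556 0.089 0.086]
t=14.1 hit=False F=[-0.2  0.5 -0. ] at [0.576 0.087 0.086]
t=14.9 hit=True F=[0.2 0.2 0.3] at [0.592 0.086 0.085]
top none None
scene [0.6476 0.0311] -4.0 res mm 0.4
t=15.4 hit=False F=[-0.   0.2  0.5] at [0.567 0.088 0.086]
t=16.2 hit=False F=[-0.2 -1.4 -0.3] at [ 0.552 -0.012  0.086]
t=16.6 hit=False F=[-0.1 -0.6 -0.2] at [ 0.572 -0.013  0.086]
t=17.3 hit=True F=[-0.7 -0.5 -0.1] at [ 0.585 -0.014  0.085]
top none None
scene [0.6479 0.0305] -4.5 res mm 0.4
t=17.8 hit=False F=[-0.3  0.1 -0.3] at [ 0.56  -0.012  0.086]
t=18.2 hit=False F=[-0.2  0.1 -0.2] at [0.556 0.037 0.086]
t=18.6 hit=False F=[-0.2  0.  -0.4] at [0.576 0.035 0.086]
t=19.3 hit=True F=[ 0.2 -0.3  0.1] at [0.588 0.035 0.085]
top none None
scene [0.6478 0.0304] -4.3 res mm 0.2
t=20.1 hit=False F=[ 0.3 -0.6 -0.4] at [0.529 0.039 0.086]
t=21.0 hit=False F=[ 0.2 -0.1 -0.1] at [0.488 0.042 0.199]
top [0.6502 0.0334] -4.0 res mm 0.4
scene [0.648  0.0304] -4.4 res mm 0.2
gap mm 1.0522722502491892 -0.011820044581262129
22.8083
```

View pics/c4.png

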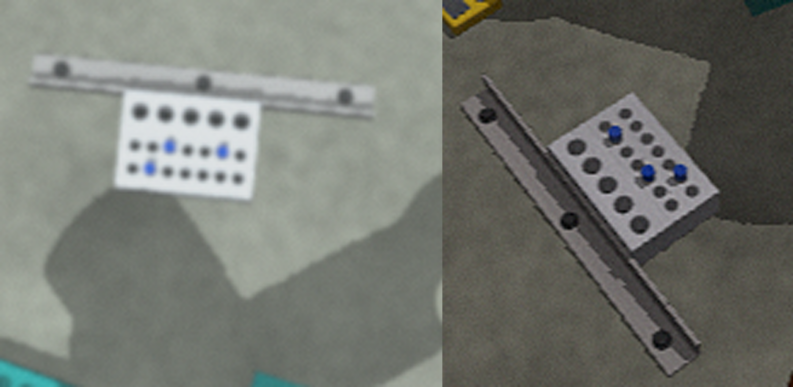

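The picture shows the large-well side against the rail between its ends, with all three tubes upright. All three presses reached the force limit on one line at the rail's heading, so the block is flush.

```bash
python3 -c "
from station import *
print(close_job())"
```

```text
the job is handed in; nothing more can be done
None
```

The job is handed in at about 23 s of the 67 s: the block is turned round and pushed flush against the rail by its large-well side, inside both rail ends, with all three tubes still standing in their wells.

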